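# Put the glass baubles to bed in their box

### The arm

A 7-joint arm with a two-finger parallel gripper is mounted at the origin on the work surface. World frame = base frame: x ahead of the robot, y to its left, z up, the work surface at z = 0. Lengths are in m, angles in rad, forces in N, time in s.
With the tool pointing down it reaches from about 0.425 to 0.875 m from the base axis. Payload 4.7 kg.
Tool frame: the origin (TCP) lies between the finger pads; the fingertips stand 14 mm ahead of it and the grasp point (between the pads) lies 5 mm behind it; z points along the fingers, y is the line along which they close (so a half turn about z gives the same grasp; the last joint's range is limited). The gripper opens to 87 mm and grips with 3 to 60 N. Pads are 19 mm wide; open, the fingers measure 117 mm over their backs; the gripper's body (75 mm by 190 mm) begins 51 mm behind the grasp point.
Start: joints at [-1.173, 0.321, -0.07, 1.45, 0.023, 1.371, -0.057], TCP at [0.243, 0.603, 0.237] pointing down, gripper open.
Joint ranges: [-2.86, 2.86], [-0.3, 2.09], [-1.38, 1.24], [0.06, 2.45], [-1.56, 4.7], [0.09, 2.05], [-2.69, 2.69]. Speed limits (rad/s): [2.57, 2.57, 3.14, 3.14, 3.14, 3.14, 3.14].

### API

Orientations are given as a rotation vector (axis times angle).
In Python, from bench import ctrl gives the robot as it stands.
- The arm moves only by the tool step_arm, never from a script. Its argument "commands" is a list of rows, each an object with "travel": the shift along the tool's x, y, z in m, a list of three; "turn": the turn, a rotation vector about the tool's x, y, z in degrees, a list of three. A call has 1 to 5 rows; each row is the pose to reach, as a shift and turn from the pose commanded when the call began, along the tool's axes at that moment; what a row does not reach only later rows make up. A row lasts 1/10 s, in which the tool goes at most 50 mm and 8.59 degrees, less where a joint would pass 70% of its speed; a pose out of reach is approached as far as the arm can. A call with a gripper value outside its range is refused whole. "gripper" is the opening, from 0 (shut) to 1 (fully open), set as the call begins (left out, the last holds). The fingers move at their own pace and stop on an object; "force" is the grip in N (left out, the last holds). Time passes only in rows, so rows that repeat a pose let the fingers close. It gives the time, the measured TCP pose, the force, the opening and the grip force at its end, in the units of the state.
- ctrl.get_state(): the state, without advancing time (a new reading comes with each control period).
- ctrl.get_image(name): name is "side" or "top" or "wrist"; returns the picture (400x640x3 uint8, red, green, blue); there is no depth.
- ctrl.camera_model(name): a dict with "fx", "fy", "cx", "cy" (pixels), "R" (3x3) and "t" (3): a world point X has camera coordinates R X + t; the wrist camera has in their place "T_tool_cam" (4x4, takes a point from camera to tool coordinates, whose origin is the TCP and whose axes are the flange's). Camera axes: x right, y down, z forward; pixel columns grow to the right and rows downward; lengths in m; the calibration is good to about 2 mm. A picture is of the moment at which its call begins: read the wrist's pose just before it. camera_model takes no time and is no camera call.
- ctrl.close_job(): hands the job in; it is judged then, once.
The state is a dict: "time": time; "joint_positions": joint angles; "qd": joint speeds; "joint_torque": joint torques, N m; "position": TCP position; "tool_rot": TCP orientation; "ft_force": force on the tool from outside, world axes, zero at the start; "torque": the same for the moment, N m; "grip_width": opening from 0.0 (shut) to 1.0 (fully open); "grip_force": force on a finger pad.
Only numpy, scipy, OpenCV 4.12 (cv2) and the standard library are available. Lean on these libraries where they do the work, as an engineer would, in place of code of your own. Each camera call takes 0.05 s, during which the arm holds its last target. There are 200 camera calls.

### The job

Put the three loose glass baubles away: roll each one gently over the felt into an empty pocket of its own without picking it up (the glass is too thin to be gripped or knocked), leaving the two stored baubles where they are. Then lower the lid fully shut and turn the catch on the front ledge so that it points straight back over the lid. Leave the other things on the console alone.

Things in the scene. Friction and masses are not known exactly. Their poses are not given: they have to be found in the camera images.
- case: the wooden ornament box on the console, fixed, open on top. Origin under its middle, on the console; x runs from its front (robot side) to its back, y to its left, z up. Inside x -85 to +85 mm, y -152 to +152 mm. Side and back walls 10 mm thick, tops 58 mm above the console; the front wall carries a ledge, x -117 to -85 mm, its top 64 mm above the console
- deck (a point): middle of the felt-covered deck inside the box, on its surface, 16 mm above the console. Five round pockets lie in a row along its back at x = +42 mm, y = -120, -60, 0, 60, 120 mm of the box; the felt in front of them is flat and plain. On felt a bauble does not roll on by itself: let go of at 50 mm/s it stops within a few mm
- pocket0 (a point): pocket 0 of five, counted from the box's right (-y) to its left: a round hole 32 mm across, 12 mm deep; the point is the centre of its mouth, level with the felt (16 mm above the console). A bauble rolled past the hole's edge drops in by itself and sits with its centre 31 mm above the console, its top 53 mm
- pocket1 (a point): pocket 1 of five, counted from the box's right (-y) to its left: a round hole 32 mm across, 12 mm deep; the point is the centre of its mouth, level with the felt (16 mm above the console). A bauble rolled past the hole's edge drops in by itself and sits with its centre 31 mm above the console, its top 53 mm
- pocket2 (a point): pocket 2 of five, counted from the box's right (-y) to its left: a round hole 32 mm across, 12 mm deep; the point is the centre of its mouth, level with the felt (16 mm above the console). A bauble rolled past the hole's edge drops in by itself and sits with its centre 31 mm above the console, its top 53 mm
- pocket3 (a point): pocket 3 of five, counted from the box's right (-y) to its left: a round hole 32 mm across, 12 mm deep; the point is the centre of its mouth, level with the felt (16 mm above the console). A bauble rolled past the hole's edge drops in by itself and sits with its centre 31 mm above the console, its top 53 mm
- pocket4 (a point): pocket 4 of five, counted from the box's right (-y) to its left: a round hole 32 mm across, 12 mm deep; the point is the centre of its mouth, level with the felt (16 mm above the console). A bauble rolled past the hole's edge drops in by itself and sits with its centre 31 mm above the console, its top 53 mm
- bauble0: white frosted-glass bauble, a ball 44 mm in diameter with a flush 12 mm steel cap, 28 to 46 g; origin at its centre. Loose: starts lying on the plain felt in front of the pockets, its centre 38 mm above the console. Thin glass: breaks at about 12 N
- bauble1: white frosted-glass bauble, a ball 44 mm in diameter with a flush 12 mm steel cap, 28 to 46 g; origin at its centre. Loose: starts lying on the plain felt in front of the pockets, its centre 38 mm above the console. Thin glass: breaks at about 12 N
- bauble2: white frosted-glass bauble, a ball 44 mm in diameter with a flush 12 mm steel cap, 28 to 46 g; origin at its centre. Loose: starts lying on the plain felt in front of the pockets, its centre 38 mm above the console. Thin glass: breaks at about 12 N
- stored0: white frosted-glass bauble, a ball 44 mm in diameter with a flush 12 mm steel cap, 28 to 46 g; origin at its centre. Already in its pocket at the start, one of the two right-hand (-y) pockets; the other one is empty
- stored1: white frosted-glass bauble, a ball 44 mm in diameter with a flush 12 mm steel cap, 28 to 46 g; origin at its centre. Already in its pocket at the start, one of the two left-hand (+y) pockets; the other one is empty
- lid (a joint): the lid's hinge angle in rad: 0 shut (resting on the walls, level), about 1.45 to 1.65 at the start (standing upright). Stiff friction hinge: it stays at whatever angle it is left; a push of 1 to 4 N near its free edge moves it
- lid_hinge (a point): middle of the lid's hinge line, on top of the back wall (58 mm above the console, 95 mm behind the box's middle); the hinge line runs along the box's y axis
- lid_edge (a point): middle of the lid's free edge, on its outer face (the face that is on top when shut). The lid is 178 mm from hinge to free edge, 324 mm wide and 6 mm thick: a flat wooden frame, 22 mm wide all round, with a clear pane. Standing open, its outer face looks away from the robot. Shut, its top is 64 mm above the console, level with the front ledge
- catch (a joint): angle of the turn-button catch in rad: 0 to 0.15 at the start (its bar lies along the front ledge, pointing to the box's left, +y, clear of the lid); it turns clockwise seen from above to a stop at 1.6, where its bar points to the back, over the lid's front edge. Stays where it is left; 1 to 2 N at its knob turns it
- catch_pivot (a point): the catch's pivot screw on the middle of the front ledge, 103 mm in front of the box's middle, 71 mm above the console; the axis is vertical
- catch_knob (a point): top of the small upright steel knob on the catch's bar: a pin 10 mm thick (13 mm at its head), 34 mm from the pivot, standing from 70 mm to 91 mm above the console. The bar is flat, 14 mm wide, its top 70 mm above the console
- dish: ceramic dish of steel nuts, 96 mm across, 30 mm high; a bystander, to be left alone; origin in the middle of its underside
- patch_tin: small flat metal tin, 92 x 62 x 24 mm; a bystander, to be left alone; origin in the middle of its underside
- pedal_wrench: silver pedal wrench, about 325 mm long, lying flat; a bystander, to be left alone; origin in the middle of its underside
- pump: green plastic hand pump, about 340 mm long, lying; a bystander, to be left alone; origin in the middle of its underside
- light_clip: black plastic bike light clip, 44 mm; a bystander, to be left alone; origin in the middle of its underside
- bidon: grey drinking bottle, 72 mm across, 194 mm high, standing; a bystander, to be left alone; origin in the middle of its underside
There are look-alikes about, which are no part of the job. Leave any yellow look-alike of the bauble2 alone. Leave any red look-alike of the bauble1 alone.

How it is judged:
On the way, in this order (a step that is already met when the one before it is completed fails the run):
1. all three loose baubles sit in pockets while the lid is still open (x of bauble0 in the frame of case between 0.036 and 0.048 m and z of bauble0 in the frame of case between 0.027 and 0.0345 m and linear speed of each of bauble0, bauble1, bauble2 below 0.03 m/s and x of bauble1 in the frame of case between 0.036 and 0.048 m and z of bauble1 in the frame of case between 0.027 and 0.0345 m and x of bauble2 in the frame of case between 0.036 and 0.048 m and z of bauble2 in the frame of case between 0.027 and 0.0345 m and value of joint lid above 0.5 rad), for 0.2 s.
2. the lid is lowered shut (value of joint lid below 0.04 rad), for 0.2 s.
3. the catch is turned over the lid (value of joint catch above 1.3 rad and value of joint lid below 0.04 rad), for 0.2 s.
At the end, for the whole second after the job is handed in: All five baubles sit at rest in pockets of the box (centre within 6 mm of the pocket row's line and 27 to 34.5 mm above the console, which only a pocket allows), the lid is shut (within 0.04 rad) and the catch is turned to more than 1.3 rad, over the lid (all of step 3 and x of bauble0 in the frame of case between 0.036 and 0.048 m and z of bauble0 in the frame of case between 0.027 and 0.0345 m and linear speed of each of bauble0, bauble1, bauble2, stored0, stored1 below 0.03 m/s and x of bauble1 in the frame of case between 0.036 and 0.048 m and z of bauble1 in the frame of case between 0.027 and 0.0345 m and x of bauble2 in the frame of case between 0.036 and 0.048 m and z of bauble2 in the frame of case between 0.027 and 0.0345 m and x of stored0 in the frame of case between 0.036 and 0.048 m and z of stored0 in the frame of case between 0.027 and 0.0345 m and x of stored1 in the frame of case between 0.036 and 0.048 m and z of stored1 in the frame of case between 0.027 and 0.0345 m); the robot touches nothing.
It fails at once if a loose bauble is pressed, struck, pinched or dropped with more than 12 N (contact force between any of bauble0, bauble1, bauble2 and anything else above 12 N).
It fails at once if a loose bauble is lifted more than 15 mm off the felt (z of any of bauble0, bauble1, bauble2 in the frame of case above 0.053 m).
It fails at once if a bauble that was already in a pocket is pushed out of it (more than 10 mm) (distance of any of stored0, stored1 from where it was at the start of the episode above 0.01 m).
It fails at once if something else on the console is moved more than 30 mm (distance of any of dish, patch_tin, pedal_wrench, pump, light_clip, bidon from where it was at the start of the episode above 0.03 m).
It also fails if it takes over 67 s, if anything falls off the work surface, if the arm or the gripper's body presses on something with over 40 N, if the wrist force passes 120 N, or if a joint passes its speed limit or range.

## Working session

There is one attempt and no reset: what is moved stays moved. The work goes in short steps, Python scripts to look and compute and a tool call to move; the robot and the scene stay as the last step left them, time stands still between calls to the robot, and variables do not carry over. Pictures are saved under pics/ and viewed, at most 12 in all, crops included, and the job is handed in when it is done.

Besides the shell and the picture viewer there is one more tool, called after "Call:" by a JSON object that holds its "op" and its "data". step_arm: Moves the arm, as the interface text tells. Its arguments: {"type":"object","properties":{"commands":{"type":"array"},"gripper":{"type":"number"},"force":{"type":"number"}},"required":["commands"]}

```bash
mkdir -p pics; ls
python3 - <<'E'
from bench import ctrl
import cv2,numpy as np
for n in("top","side"):
    cv2.imwrite(f"pics/{n}0.png",ctrl.get_image(n)[:,:,::-1])
    m=ctrl.camera_model(n);print(n,m["fx"],m["cx"],m["cy"],np.round(m["R"],3).tolist(),np.round(m["t"],3))
s=ctrl.get_state();print(s["position"],s["tool_rot"],s["time"]);print(ctrl.camera_model("wrist"))
E
```

```text
pics
top 433.42294074166165 328.4533334070339 201.55834230432583 [[-0.001, -1.0, -0.008], [-0.994, 0.002, -0.108], [0.108, 0.008, -0.994]] [0.014 0.523 1.513]
side 403.4245454723239 327.2969755424509 203.793799264555 [[0.986, -0.163, 0.016], [-0.096, -0.658, -0.747], [0.133, 0.735, -0.665]] [-0.502  0.131  1.134]
[0.24324379 0.60225472 0.23555631] [-5.99114658e-01 -3.08367791e+00  2.72193862e-03] 0.1
{'fx': 311.6960604148649, 'fy': 311.6960604148649, 'cx': 314.6447469667509, 'cy': 194.11154690268054, 'T_tool_cam': array([[-4.93753203e-04, -9.58566318e-01, -2.84869040e-01,
         7.80406066e-02],
       [ 9.99999461e-01, -2.13080031e-04, -1.01626206e-03,
         2.55677314e-04],
       [ 9.13454674e-04, -2.84869388e-01,  9.58565907e-01,
        -1.48023900e-01],
       [ 0.00000000e+00,  0.00000000e+00,  0.00000000e+00,
         1.00000000e+00]])}
```

View pics/top0.png

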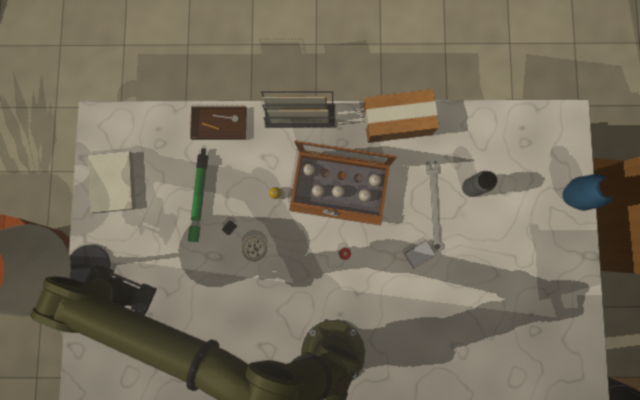

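View pics/side0.png

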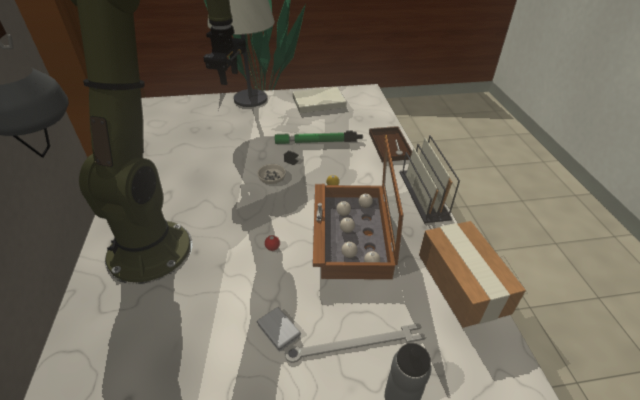

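The top view shows the box at about px (291–395, 142–222), with the lid upright behind it. There are three white loose baubles at about (317,190), (338,190), (364,195) and two stored at about (323,170), (376,180). The yellow ball is at (274,192) and the red one at (345,253). In the side view the lid is to the right at x≈390. Next I measure by fitting a zoomed crop.

```bash
cat > h.py <<'E'
from bench import ctrl
import cv2,numpy as np
from scipy.spatial.transform import Rotation as Ro
def ray(n,px,s=None):
    m=ctrl.camera_model(n)
    d=np.array([(px[0]-m["cx"])/m["fx"],(px[1]-m["cy"])/m["fy"],1.])
    if n=="wrist":
        T=np.array(m["T_tool_cam"]);R=Ro.from_rotvec(s["tool_rot"]).as_matrix()
        return R@T[:3,3]+np.array(s["position"]),R@(T[:3,:3]@d)
    R=np.array(m["R"]);return -R.T@np.array(m["t"]),R.T@d
def onz(n,px,z,s=None):
    c,d=ray(n,px,s);return c+d*(z-c[2])/d[2]
def proj(n,X,s=None):
    m=ctrl.camera_model(n);X=np.array(X,float)
    if n=="wrist":
        T=np.array(m["T_tool_cam"]);R=Ro.from_rotvec(s["tool_rot"]).as_matrix()
        p=T[:3,:3].T@(R.T@(X-s["position"])-T[:3,3])
    else: p=np.array(m["R"])@X+np.array(m["t"])
    return np.array([p[0]/p[2]*m["fx"]+m["cx"],p[1]/p[2]*m["fy"]+m["cy"]])
E
python3 - <<'E'
from h import *
i=cv2.imread("pics/top0.png")[130:235,265:405]
cv2.imwrite("pics/crop.png",cv2.resize(i,None,fx=5.5,fy=5.5,interpolation=cv2.INTER_CUBIC))
E
```

```text
(no output)
```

View pics/crop.png

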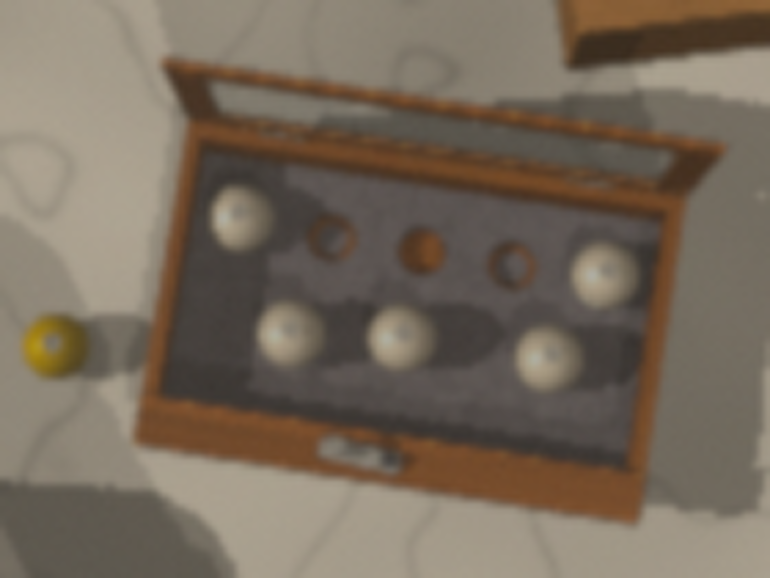

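The crop shows empty pockets at crop px (331,237), (422,250), (512,265), which are pockets 3, 2 and 1. Stored baubles are at (240,217) and (604,273), loose ones at (290,333), (402,338), (548,358), and the catch runs from (322,450) to (395,460).

Run:
```python
from h import *
P=lambda c,z: onz("top",(c[0]/5.5+265-.4,c[1]/5.5+130-.4),z)
for n,c,z in [("p3",(331,237),.016),("p2",(422,250),.016),("p1",(512,265),.016),("st4",(240,217),.031),("st0",(604,273),.031),("b3",(290,333),.038),("b2",(402,338),.038),("b1",(548,358),.038),("FLc",(137,440),.06),("FRc",(637,521),.06),("lidL",(165,60),.236),("lidR",(722,145),.236),("knob",(395,460),.08),("catchL",(328,450),.07)]:
    print(n,np.round(P(c,z),4))
c,d=ray("top",(0,0));print(c)
# blobs for white balls
i=cv2.imread("pics/top0.png");h=cv2.cvtColor(i,cv2.COLOR_BGR2HSV)
m=cv2.inRange(h,(10,0,110),(40,75,255));mm=np.zeros_like(m);mm[150:210,300:388]=m[150:210,300:388]
mm=cv2.morphologyEx(mm,cv2.MORPH_OPEN,np.ones((5,5)))
n,l,st,ce=cv2.connectedComponentsWithStats(mm)
for k in range(1,n):
  print(st[k],ce[k],np.round(onz("top",ce[k],.038),4))
```

```text
p3 [0.6291 0.0269 0.016 ]
p2 [ 0.6203 -0.0328  0.016 ]
p1 [ 0.6102 -0.0917  0.016 ]
st4 [0.6397 0.0859 0.031 ]
st0 [ 0.6023 -0.1504  0.031 ]
b3 [0.5625 0.053  0.038 ]
b2 [ 0.5591 -0.0191  0.038 ]
b1 [ 0.546 -0.113  0.038]
FLc [0.4915 0.1489 0.06  ]
FRc [ 0.4398 -0.1662  0.06  ]
lidL [0.6922 0.1175 0.236 ]
lidR [ 0.6422 -0.1976  0.236 ]
knob [ 0.4769 -0.014   0.08  ]
catchL [0.4841 0.0279 0.07  ]
[3.55761893e-01 1.02354485e-03 1.56043740e+00]
[304 165   8   9  66] [307.40909091 169.10606061] [0.6383 0.0885 0.038 ]
[369 175  10  10  89] [373.46067416 179.5505618 ] [ 0.6001 -0.1463  0.038 ]
[312 186   9  10  83] [316.13253012 190.44578313] [0.5615 0.0572 0.038 ]
[332 187  10  10  88] [336.59090909 191.42045455] [ 0.5578 -0.0152  0.038 ]
[359 190  10  11  94] [363.35106383 195.        ] [ 0.5449 -0.1098  0.038 ]
```

Call:
{"op": "step_arm", "data": {"commands": [{"travel": [-0.035,-0.031,0],"turn": [0,0,0]},{"travel": [-0.07,-0.063,0],"turn": [0,0,0]},{"travel": [-0.104,-0.094,0],"turn": [0,0,0]},{"travel": [-0.139,-0.126,0],"turn": [0,0,0]},{"travel": [-0.174,-0.157,0],"turn": [0,0,0]}], "gripper": 0.28, "force": 5}}

```text
time: 0.6
position: [0.3464, 0.3899, 0.2362]
tool_rot: [-0.599, -3.084, 0.001]
ft_force: [0.3, -0.9, 0.3]
grip_width: 0.633
grip_force: 0.0
```

Call:
{"op": "step_arm", "data": {"commands": [{"travel": [-0.035,-0.031,0],"turn": [0,0,0]},{"travel": [-0.07,-0.063,0],"turn": [0,0,0]},{"travel": [-0.104,-0.094,0],"turn": [0,0,0]},{"travel": [-0.139,-0.126,0],"turn": [0,0,0]},{"travel": [-0.174,-0.157,0],"turn": [0,0,0]}]}}

```text
time: 1.1
position: [0.4488, 0.1792, 0.2364]
tool_rot: [-0.599, -3.084, -0.0]
ft_force: [0.6, 0.8, -0.0]
grip_width: 0.289
grip_force: 0.0
```

Call:
{"op": "step_arm", "data": {"commands": [{"travel": [-0.035,-0.031,0],"turn": [0,0,-4]},{"travel": [-0.07,-0.063,0],"turn": [0,0,-8]},{"travel": [-0.104,-0.094,0],"turn": [0,0,-13]},{"travel": [-0.139,-0.126,0],"turn": [0,0,-13]},{"travel": [-0.174,-0.157,0],"turn": [0,0,-13]}]}}

```text
time: 1.6
position: [0.5513, -0.0313, 0.2364]
tool_rot: [-0.246, -3.132, -0.001]
ft_force: [-0.2, 0.6, 0.6]
grip_width: 0.28
grip_force: 0.0
```

Call:
{"op": "step_arm", "data": {"commands": [{"travel": [0,0,0],"turn": [0,0,0]},{"travel": [0,0,0],"turn": [0,0,0]},{"travel": [0,0,0],"turn": [0,0,0]}]}}

```text
time: 1.9
position: [0.5506, -0.028, 0.2361]
tool_rot: [-0.244, -3.131, -0.001]
ft_force: [-0.8, 1.0, 0.4]
grip_width: 0.282
grip_force: 0.0
```

Run:
```python
from h import *
import json
s=ctrl.get_state();cv2.imwrite("pics/w1.png",ctrl.get_image("wrist")[:,:,::-1])
json.dump({k:np.array(s[k]).tolist() for k in s},open("w1.json","w"))
print(s["position"],s["tool_rot"],s["time"],s["joint_positions"])
```

```text
[ 0.55063632 -0.02802251  0.23608543] [-2.43521418e-01 -3.13103797e+00 -1.11108923e-03] 1.9 [-0.47745383  0.11391084  0.52228529  1.716642   -0.05922428  1.32760502
  1.47191895]
```

View pics/w1.png

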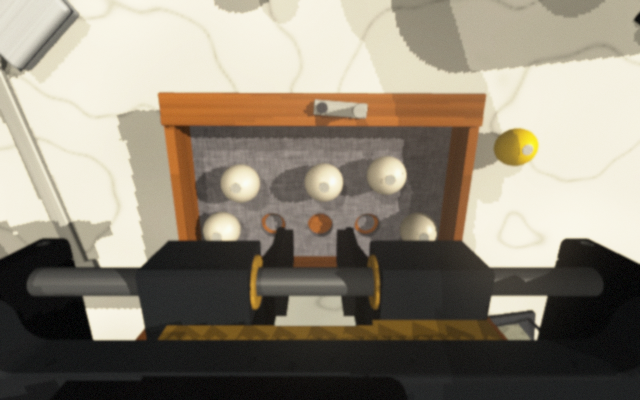

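The wrist view shows loose baubles at (240,183), (324,182), (387,175), pockets at (273,223), (320,224), (368,224), the catch pivot (dark) at (321,108) and the knob at about (358,110).

Run:
```python
from h import *
import json
s=json.load(open("w1.json"));i=cv2.imread("pics/w1.png");h=cv2.cvtColor(i,cv2.COLOR_BGR2HSV)
P=lambda p,z:onz("wrist",p,z,s)
for n,p,z in [("p1",(273,223),.016),("p2",(320,224),.016),("p3",(368,224),.016),("FL",(485,94),.064),("FR",(160,93),.064),("piv",(321,108),.071),("knob",(358,110),.08),("inFR",(190,127),.064),("inFL",(453,125),.064)]: print(n,np.round(P(p,z),4))
m=cv2.inRange(h,(12,15,130),(35,110,255));m[:140]=0;m[215:]=0;m[:,:200]=0;m[:,440:]=0
m=cv2.morphologyEx(m,cv2.MORPH_OPEN,np.ones((7,7)))
cs,_=cv2.findContours(m,cv2.RETR_EXTERNAL,cv2.CHAIN_APPROX_NONE)
for c in cs:
  e=cv2.minEnclosingCircle(c);print(e,cv2.contourArea(c),np.round(P(e[0],.038),4))
```

```text
p1 [ 0.6108 -0.0909  0.016 ]
p2 [ 0.6214 -0.0323  0.016 ]
p3 [0.6308 0.0278 0.016 ]
FL [0.4922 0.1498 0.064 ]
FR [ 0.442 -0.164  0.064]
piv [ 0.4803 -0.0108  0.071 ]
knob [0.4873 0.0233 0.08  ]
inFR [ 0.4782 -0.1438  0.064 ]
inFL [0.5173 0.118  0.064 ]
((324.4285583496094, 181.04762268066406), 21.715694427490234) 1176.0 [ 0.5612 -0.0184  0.038 ]
((240.34616088867188, 182.57691955566406), 22.894306182861328) 1286.0 [ 0.5481 -0.1138  0.038 ]
((386.5, 173.5), 21.272146224975586) 1181.0 [0.5634 0.0526 0.038 ]
```

Call:
{"op": "step_arm", "data": {"commands": [{"travel": [0.035,0.011,0.02],"turn": [0,0,0]},{"travel": [0.035,0.011,0.06],"turn": [0,0,0]},{"travel": [0.035,0.011,0.1],"turn": [0,0,0]},{"travel": [0.035,0.011,0.13],"turn": [0,0,0]},{"travel": [0.035,0.011,0.15],"turn": [0,0,0]}]}}

```text
time: 2.45
position: [0.5164, -0.0112, 0.0843]
tool_rot: [-0.241, -3.129, -0.0]
ft_force: [1.3, -0.2, 0.7]
grip_width: 0.274
grip_force: 0.0
```

Call:
{"op": "step_arm", "data": {"commands": [{"travel": [0,0,0.012],"turn": [0,0,0]},{"travel": [0,0,0.024],"turn": [0,0,0]},{"travel": [0,0,0.034],"turn": [0,0,0]},{"travel": [0,0,0.042],"turn": [0,0,0]},{"travel": [0,0,0.042],"turn": [0,0,0]}]}}

```text
time: 2.95
position: [0.5178, -0.0131, 0.0439]
tool_rot: [-0.246, -3.131, 0.0]
ft_force: [-1.5, -0.5, 0.1]
grip_width: 0.283
grip_force: 0.0
```

Call:
{"op": "step_arm", "data": {"commands": [{"travel": [0,0,0],"turn": [0,0,0]},{"travel": [0,0,0],"turn": [0,0,0]}]}}

```text
time: 3.15
position: [0.5188, -0.0132, 0.0452]
tool_rot: [0.246, 3.131, 0.001]
ft_force: [0.4, 0.2, -0.5]
grip_width: 0.277
grip_force: 0.0
```

```bash
cat >> h.py <<'E'
O=np.array([.580,-.0255]);YAW=np.radians(-9.1);B=np.array([[np.cos(YAW),np.sin(YAW)],[-np.sin(YAW),np.cos(YAW)]])
def box(p): return B@(np.array(p)[:2]-O)
def balls(s,name):
    "white balls in wrist view -> box coords (z=.038)"
    im=ctrl.get_image("wrist");cv2.imwrite(f"pics/{name}.png",im[:,:,::-1])
    h=cv2.cvtColor(im,cv2.COLOR_RGB2HSV);m=cv2.inRange(h,(12,15,130),(35,110,255))
    m=cv2.morphologyEx(m,cv2.MORPH_OPEN,np.ones((7,7)))
    for c in cv2.findContours(m,cv2.RETR_EXTERNAL,cv2.CHAIN_APPROX_NONE)[0]:
        e,r=cv2.minEnclosingCircle(c);a=cv2.contourArea(c);b=box(onz("wrist",e,.038,s))
        if abs(b[0])<.09 and abs(b[1])<.16 and a>200: print("ball",np.round(e),round(r,1),"fill",round(a/(3.14*r*r),2),np.round(b*1000,1))
def tool(s):
    R=Ro.from_rotvec(s["tool_rot"]).as_matrix();print("t",s["time"],"tcp box mm",np.round(box(s["position"])*1000,1),"z",round(s["position"][2],4),"head",np.round(np.degrees(np.arctan2(-R[1,0],-R[0,0])-YAW),1),"F",np.round(s["ft_force"],1),"q",np.round(s["joint_positions"],2))
E
python3 - <<'E'
from h import *
s=ctrl.get_state();tool(s);balls(s,"w2")
E
```

```text
t 3.15 tcp box mm [-62.3   2.5] z 0.0452 head 0.1 F [ 0.4  0.2 -0.5] q [-0.47  0.24  0.49  2.   -0.14  0.93  1.51]
ball [128. 320.] 24.2 fill 0.6 [ -16.3 -108. ]
ball [354. 208.] 68.4 fill 0.22 [-86.9  22.9]
```

View pics/w2.png

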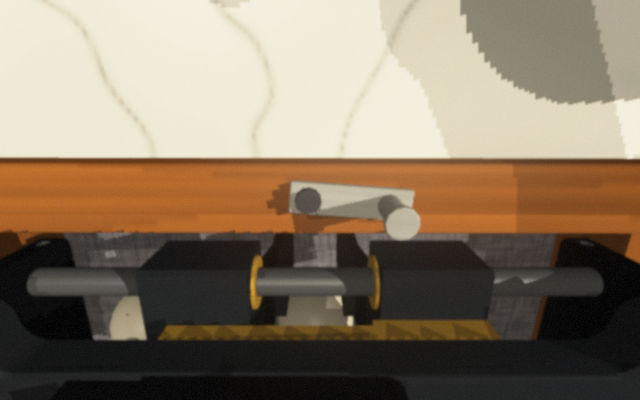

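Wrist view: the catch pivot is at (307,201), the knob top at (402,222), and the middle bauble sits between the fingers at about (317,310). I push.

Call:
{"op": "step_arm", "data": {"commands": [{"travel": [-0.004,0.001,0.001],"turn": [0,0,0]},{"travel": [-0.008,0.001,0.002],"turn": [0,0,0]},{"travel": [-0.012,0.001,0.002],"turn": [0,0,0]},{"travel": [-0.015,0.001,0.002],"turn": [0,0,0]},{"travel": [-0.019,0.001,0.002],"turn": [0,0,0]}]}}

```text
time: 3.7
position: [0.5374, -0.0152, 0.0425]
tool_rot: [-0.246, -3.132, 0.0]
ft_force: [-0.1, 0.7, -0.0]
grip_width: 0.275
grip_force: 0.1
```

Call:
{"op": "step_arm", "data": {"commands": [{"travel": [-0.005,0,0],"turn": [0,0,0]},{"travel": [-0.01,-0.001,0],"turn": [0,0,0]},{"travel": [-0.015,-0.001,0],"turn": [0,0,0]},{"travel": [-0.02,-0.002,0],"turn": [0,0,0]},{"travel": [-0.025,-0.002,0],"turn": [0,0,0]}]}}

```text
time: 4.2
position: [0.562, -0.0213, 0.0426]
tool_rot: [0.247, 3.132, -0.0]
ft_force: [0.6, -0.5, 0.0]
grip_width: 0.281
grip_force: 0.1
```

Call:
{"op": "step_arm", "data": {"commands": [{"travel": [-0.005,0,0],"turn": [0,0,0]},{"travel": [-0.01,-0.001,0],"turn": [0,0,0]},{"travel": [-0.014,-0.001,0],"turn": [0,0,0]},{"travel": [-0.018,-0.001,0],"turn": [0,0,0]},{"travel": [-0.022,-0.001,0],"turn": [0,0,0]}]}}

```text
time: 4.7
position: [0.5834, -0.0254, 0.0426]
tool_rot: [-0.246, -3.132, -0.0]
ft_force: [0.1, -0.5, 0.5]
grip_width: 0.28
grip_force: 0.0
```

Run:
```python
from h import *
s=ctrl.get_state();tool(s)
a=ctrl.get_image("top")[130:235,265:405,::-1];b=ctrl.get_image("side")[170:290,300:420,::-1]
r=lambda i:cv2.resize(i,(390,390*i.shape[0]//i.shape[1]),interpolation=cv2.INTER_CUBIC)
a,b=r(a),r(b);a=cv2.copyMakeBorder(a,0,b.shape[0]-a.shape[0],0,0,0)
cv2.imwrite("pics/s1.png",np.hstack([a,b]))
w=np.load if 0 else None
```

```text
t 4.7 tcp box mm [3.4 0.6] z 0.0426 head 0.1 F [ 0.1 -0.5  0.5] q [-0.41  0.38  0.48  1.84 -0.21  0.97  1.58]
```

View pics/s1.png

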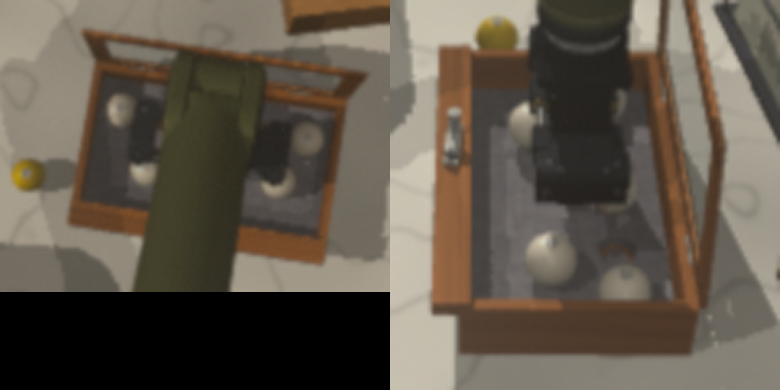

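The side crop shows the middle bauble moved back to the pocket row behind the gripper (about (620,190)). The arm hides the rest. I retreat up and go behind bauble 1.

Call:
{"op": "step_arm", "data": {"commands": [{"travel": [0.02,0,-0.005],"turn": [0,0,0]},{"travel": [0.03,0,-0.035],"turn": [0,0,0]},{"travel": [0.04,0,-0.08],"turn": [0,0,0]},{"travel": [0.05,-0.03,-0.085],"turn": [0,0,0]},{"travel": [0.061,-0.065,-0.085],"turn": [0,0,0]}]}}

```text
time: 5.3
position: [0.5141, -0.0792, 0.1298]
tool_rot: [0.24, 3.128, 0.002]
ft_force: [0.0, -0.3, -0.7]
grip_width: 0.283
grip_force: 0.0
```

Call:
{"op": "step_arm", "data": {"commands": [{"travel": [0,-0.02,0],"turn": [0,0,-8]},{"travel": [0,-0.038,0],"turn": [0,0,-15]},{"travel": [0,-0.038,0.02],"turn": [0,0,-15]},{"travel": [0,-0.038,0.04],"turn": [0,0,-15]},{"travel": [0,-0.038,0.05],"turn": [0,0,-15]}]}}

```text
time: 5.8
position: [0.5056, -0.1175, 0.0762]
tool_rot: [0.164, -3.135, -0.001]
ft_force: [-0.1, -0.1, -0.4]
grip_width: 0.278
grip_force: 0.0
```

Call:
{"op": "step_arm", "data": {"commands": [{"travel": [0,0,0],"turn": [0,0,0]},{"travel": [0,0,0],"turn": [0,0,0]}]}}

```text
time: 6.0
position: [0.5071, -0.1176, 0.078]
tool_rot: [-0.165, 3.137, -0.0]
ft_force: [0.5, -0.6, 0.1]
grip_width: 0.275
grip_force: 0.0
```

Run:
```python
from h import *
s=ctrl.get_state();tool(s);balls(s,"w3")
```

```text
t 6.0 tcp box mm [ -57.5 -102.5] z 0.078 head 15.1 F [ 0.5 -0.6  0.1] q [-0.33  0.2   0.56  1.97 -0.13  1.    1.96]
ball [532. 322.] 17.3 fill 0.46 [-26.7  66.6]
ball [317. 301.] 23.5 fill 0.47 [ -3.8 -86.4]
ball [321. 262.] 14.4 fill 0.43 [-33.6 -91.7]
```

Call:
{"op": "step_arm", "data": {"commands": [{"travel": [0,0,0.018],"turn": [0,0,0]},{"travel": [0,0,0.03],"turn": [0,0,0]},{"travel": [0,0,0.035],"turn": [0,0,0]},{"travel": [-0.003,0,0.035],"turn": [0,0,0]},{"travel": [-0.007,0,0.035],"turn": [0,0,0]}]}}

```text
time: 6.55
position: [0.5143, -0.117, 0.043]
tool_rot: [-0.164, 3.137, -0.0]
ft_force: [0.6, 0.2, -0.6]
grip_width: 0.282
grip_force: 0.0
```

Call:
{"op": "step_arm", "data": {"commands": [{"travel": [-0.004,0,0],"turn": [0,0,0]},{"travel": [-0.007,0,0],"turn": [0,0,0]},{"travel": [-0.011,0.001,0],"turn": [0,0,0]},{"travel": [-0.015,0.002,0],"turn": [0,0,0]},{"travel": [-0.019,0.003,0],"turn": [0,0,0]}]}}

```text
time: 7.05
position: [0.5328, -0.1117, 0.0426]
tool_rot: [-0.165, 3.137, 0.0]
ft_force: [0.2, 0.2, 0.1]
grip_width: 0.277
grip_force: 0.0
```

Call:
{"op": "step_arm", "data": {"commands": [{"travel": [-0.005,0.001,0],"turn": [0,0,0]},{"travel": [-0.009,0.002,0],"turn": [0,0,0]},{"travel": [-0.014,0.003,0],"turn": [0,0,0]},{"travel": [-0.018,0.004,0],"turn": [0,0,0]},{"travel": [-0.023,0.005,0],"turn": [0,0,0]}]}}

```text
time: 7.55
position: [0.5549, -0.1044, 0.0425]
tool_rot: [0.165, -3.137, -0.0]
ft_force: [0.2, 0.5, 0.5]
grip_width: 0.282
grip_force: 0.0
```

Call:
{"op": "step_arm", "data": {"commands": [{"travel": [-0.005,0.001,0],"turn": [0,0,0]},{"travel": [-0.01,0.003,0],"turn": [0,0,0]},{"travel": [-0.015,0.004,0],"turn": [0,0,0]},{"travel": [-0.02,0.005,0],"turn": [0,0,0]},{"travel": [-0.025,0.006,0],"turn": [0,0,0]}]}}

```text
time: 8.05
position: [0.5793, -0.0958, 0.0425]
tool_rot: [-0.165, 3.137, 0.0]
ft_force: [0.2, -0.8, -0.4]
grip_width: 0.28
grip_force: 0.0
```

Run:
```python
from h import *
s=ctrl.get_state();tool(s)
i=ctrl.get_image("side")[:,:,::-1];cv2.imwrite("pics/s2.png",i)
```

```text
t 8.05 tcp box mm [ 10.4 -69.5] z 0.0425 head 15.1 F [ 0.2 -0.8 -0.4] q [-0.32  0.39  0.52  1.83 -0.23  0.98  1.98]
```

Call:
{"op": "step_arm", "data": {"commands": [{"travel": [0.02,0,-0.005],"turn": [0,0,0]},{"travel": [0.03,0,-0.04],"turn": [0,0,0]},{"travel": [0.03,0,-0.085],"turn": [0,0,0]},{"travel": [0.03,0.045,-0.085],"turn": [0,0,0]},{"travel": [0.03,0.09,-0.085],"turn": [0,0,0]}]}}

```text
time: 8.6
position: [0.5409, -0.0101, 0.1297]
tool_rot: [-0.157, 3.133, 0.001]
ft_force: [0.1, 0.8, -1.5]
grip_width: 0.279
grip_force: 0.0
```

Call:
{"op": "step_arm", "data": {"commands": [{"travel": [0.002,0.04,0],"turn": [0,0,8]},{"travel": [0.004,0.075,0],"turn": [0,0,16]},{"travel": [0.004,0.075,0],"turn": [0,0,24]},{"travel": [0.004,0.075,0.02],"turn": [0,0,25]},{"travel": [0.004,0.075,0.04],"turn": [0,0,25]}]}}

```text
time: 9.1
position: [0.5285, 0.0652, 0.0878]
tool_rot: [0.517, 3.097, 0.002]
ft_force: [-0.6, -0.3, -0.2]
grip_width: 0.28
grip_force: 0.0
```

Call:
{"op": "step_arm", "data": {"commands": [{"travel": [0,0,0],"turn": [0,0,0]},{"travel": [0,0,0],"turn": [0,0,0]}]}}

```text
time: 9.3
position: [0.5278, 0.0644, 0.0877]
tool_rot: [-0.519, -3.098, 0.001]
ft_force: [0.1, -0.2, 0.5]
grip_width: 0.284
grip_force: 0.0
```

Run:
```python
from h import *
s=ctrl.get_state();tool(s);balls(s,"w4")
a=ctrl.get_image("top")[130:235,265:405,::-1];b=cv2.imread("pics/s2.png")[170:290,300:420]
r=lambda i:cv2.resize(i,(390,390*i.shape[0]//i.shape[1]),interpolation=cv2.INTER_CUBIC)
b=ctrl.get_image("side")[170:290,300:420,::-1]
a,b=r(a),r(b);a=cv2.copyMakeBorder(a,0,b.shape[0]-a.shape[0],0,0,0)
cv2.imwrite("pics/s3.png",np.hstack([a,b]))
```

```text
t 9.3 tcp box mm [-65.8  80.5] z 0.0877 head -9.9 F [ 0.1 -0.2  0.5] q [-0.61  0.21  0.49  1.93 -0.11  1.03  1.17]
ball [316. 259.] 20.9 fill 0.55 [-37.5  76.7]
```

View pics/s3.png

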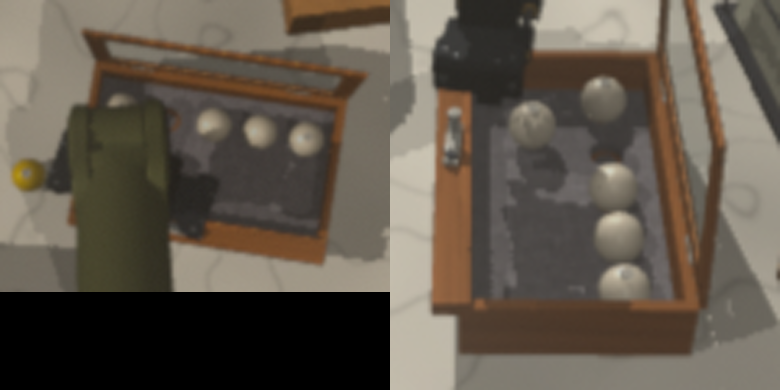

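Both crops show baubles in pockets 2, 1 and 0 in line, with pocket 3 still empty (side crop (605,152)) and bauble 3 at (532,125). I lower and push the last one.

Call:
{"op": "step_arm", "data": {"commands": [{"travel": [0,0,0.018],"turn": [0,0,0]},{"travel": [0,0,0.034],"turn": [0,0,0]},{"travel": [0,0,0.044],"turn": [0,0,0]},{"travel": [0,0,0.045],"turn": [0,0,0]},{"travel": [-0.003,0,0.045],"turn": [0,0,0]}]}}

```text
time: 9.95
position: [0.5308, 0.0637, 0.043]
tool_rot: [0.518, 3.098, 0.0]
ft_force: [0.2, 0.4, -0.0]
grip_width: 0.28
grip_force: 0.0
```

Call:
{"op": "step_arm", "data": {"commands": [{"travel": [-0.004,0,0],"turn": [0,0,0]},{"travel": [-0.008,0,0],"turn": [0,0,0]},{"travel": [-0.012,0,0],"turn": [0,0,0]},{"travel": [-0.016,0,0],"turn": [0,0,0]},{"travel": [-0.021,0,0],"turn": [0,0,0]}]}}

```text
time: 10.45
position: [0.5509, 0.0567, 0.0427]
tool_rot: [0.518, 3.098, 0.0]
ft_force: [0.0, -0.7, -0.3]
grip_width: 0.279
grip_force: 0.0
```

Call:
{"op": "step_arm", "data": {"commands": [{"travel": [-0.005,0,0],"turn": [0,0,0]},{"travel": [-0.01,0,0],"turn": [0,0,0]},{"travel": [-0.015,0,0],"turn": [0,0,0]},{"travel": [-0.02,-0.001,0],"turn": [0,0,0]},{"travel": [-0.025,-0.001,0],"turn": [0,0,0]}]}}

```text
time: 10.95
position: [0.5741, 0.0473, 0.0425]
tool_rot: [-0.519, -3.098, 0.0]
ft_force: [0.3, 0.0, 0.9]
grip_width: 0.279
grip_force: 0.0
```

Call:
{"op": "step_arm", "data": {"commands": [{"travel": [-0.005,0,0],"turn": [0,0,0]},{"travel": [-0.01,0,0],"turn": [0,0,0]},{"travel": [-0.015,0,0],"turn": [0,0,0]},{"travel": [-0.02,0,0],"turn": [0,0,0]},{"travel": [-0.025,0,0],"turn": [0,0,0]}]}}

```text
time: 11.45
position: [0.5979, 0.0395, 0.0426]
tool_rot: [0.518, 3.099, 0.0]
ft_force: [0.5, -0.0, 0.1]
grip_width: 0.277
grip_force: 0.0
```

Run:
```python
from h import *
s=ctrl.get_state();tool(s)
# lid/catch geometry from earlier pics
i=ctrl.get_image("side")[:,:,::-1];cv2.imwrite("pics/s4.png",i)
w=lambda b,z:[*(O+B.T@np.array(b)),z]
for a in(1.45,1.5,1.55,1.6,1.65):
  x=.095-.178*np.cos(a);z=.058+.178*np.sin(a)
  print(a,*[np.round(proj("top",w((x,y),z)),1) for y in(.162,-.162)],*[np.round(proj("side",w((x,y),z)),1) for y in(.162,-.162)])
```

```text
t 11.45 tcp box mm [ 7.4 67. ] z 0.0426 head -9.9 F [ 0.5 -0.   0.1] q [-0.5   0.41  0.48  1.8  -0.22  0.99  1.3 ]
1.45 [292.9 145. ] [395.8 160.9] [380.  137.5] [394.6 214.9]
1.5 [293.4 142.2] [396.2 158. ] [383.1 137.3] [398.5 214.6]
1.55 [293.8 139.4] [396.6 155.2] [386.2 137.2] [402.5 214.5]
1.6 [294.3 136.7] [397.  152.5] [389.3 137.3] [406.4 214.6]
1.65 [294.8 134. ] [397.4 149.7] [392.3 137.4] [410.2 214.7]
```

Call:
{"op": "step_arm", "data": {"commands": [{"travel": [0.02,0,-0.004],"turn": [0,0,0]},{"travel": [0.03,0,-0.045],"turn": [0,0,0]},{"travel": [0.03,0,-0.09],"turn": [0,0,0]},{"travel": [0.03,0,-0.135],"turn": [0,0,0]},{"travel": [0.03,0,-0.18],"turn": [0,0,0]}], "gripper": 0.28}}

```text
time: 12.0
position: [0.5687, 0.0492, 0.2245]
tool_rot: [0.518, 3.098, 0.001]
ft_force: [1.4, 0.2, -0.0]
grip_width: 0.28
grip_force: 0.0
```

Call:
{"op": "step_arm", "data": {"commands": [{"travel": [-0.005,-0.03,-0.03],"turn": [0,0,-5]},{"travel": [-0.01,-0.06,-0.06],"turn": [0,0,-10]},{"travel": [-0.012,-0.071,-0.077],"turn": [0,0,-10]},{"travel": [-0.012,-0.071,-0.077],"turn": [0,0,-10]},{"travel": [-0.012,-0.071,-0.077],"turn": [0,0,-10]}], "gripper": 0}}

```text
time: 12.5
position: [0.5572, -0.0209, 0.299]
tool_rot: [-0.246, -3.132, -0.002]
ft_force: [-0.5, -0.1, -1.2]
grip_width: 0.011
grip_force: 0.0
```

Run:
```python
from h import *
s=ctrl.get_state();tool(s);balls(s,"w5")
a=ctrl.get_image("side")[170:290,300:420,::-1];a=cv2.resize(a,(400,400),interpolation=cv2.INTER_CUBIC)
b=cv2.resize(cv2.imread("pics/w5.png"),(400,250));b=cv2.copyMakeBorder(b,0,150,0,0,0)
cv2.imwrite("pics/s5.png",np.hstack([a,b]))
i=np.array([o for o in []])
```

```text
t 12.5 tcp box mm [-23.2   0.9] z 0.299 head 0.1 F [-0.5 -0.1 -1.2] q [-0.52  0.1   0.55  1.61 -0.05  1.45  1.45]
ball [400. 209.] 14.9 fill 0.73 [ 41.6 119.7]
ball [315. 208.] 16.6 fill 0.85 [39.7  1.7]
ball [272. 208.] 17.4 fill 0.81 [ 40.1 -57.7]
ball [230. 208.] 17.3 fill 0.84 [  40.6 -116.7]
ball [358. 206.] 17.8 fill 0.74 [38.  60.4]
ball [320. 119.] 340.9 fill 0.32 [-79.9   7.1]
```

View pics/s5.png

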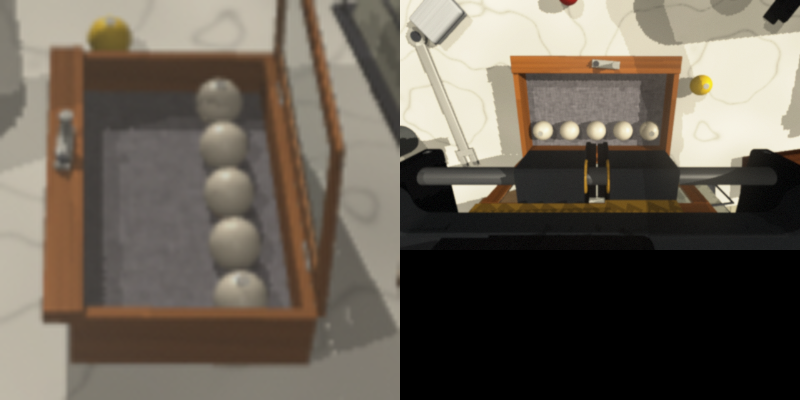

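Both views show all five baubles in line in the pockets (side crop x≈220–240). Next I reach over the lid.

Call:
{"op": "step_arm", "data": {"commands": [{"travel": [-0.04,0,0],"turn": [0,0,0]},{"travel": [-0.08,0,0],"turn": [0,0,0]},{"travel": [-0.12,0,0],"turn": [0,0,0]},{"travel": [-0.153,0,0],"turn": [0,0,0]},{"travel": [-0.153,0,0],"turn": [0,0,0]}]}}

```text
time: 13.1
position: [0.7106, -0.0442, 0.2936]
tool_rot: [-0.243, -3.126, 0.004]
ft_force: [0.0, 0.8, -0.6]
grip_width: 0.003
grip_force: 0.0
```

Call:
{"op": "step_arm", "data": {"commands": [{"travel": [0,0,0.03],"turn": [0,0,0]},{"travel": [0,0,0.06],"turn": [0,0,0]},{"travel": [0,0,0.069],"turn": [0,0,0]},{"travel": [0,0,0.069],"turn": [0,0,0]}]}}

```text
time: 13.5
position: [0.7068, -0.0442, 0.2282]
tool_rot: [-0.244, -3.127, -0.001]
ft_force: [1.1, 1.1, 0.1]
grip_width: 0.007
grip_force: 0.0
```

Run:
```python
from h import *
s=ctrl.get_state();tool(s)
f=lambda a:np.array([95-160*np.cos(a)+6*np.sin(a)+9.5,58+160*np.sin(a)+6*np.cos(a)+14])
A=[1.53,1.48,1.43,1.38,1.32]+list(np.arange(1.25,.21,-.07))+[.2,.15,.1,.06,.03,.01,-.01]
print(len(A))
base=f(1.53)
for k in range(0,len(A),5):
  print([(round(float(a),2),*np.round([-(f(a)-base)[0],-(f(a)-base)[1]]).astype(int).tolist()) for a in A[k:k+5]]); base=f(A[min(k+4,len(A)-1)])
i=ctrl.get_image("side")[:,:,::-1];cv2.imwrite("pics/s6.png",i[60:260,250:500])
```

```text
t 13.5 tcp box mm [128.2   1.6] z 0.2282 head 0.2 F [1.1 1.1 0.1] q [-0.36  0.49  0.57  1.31 -0.26  1.42  1.61]
27
[(1.53, 0, 0), (1.48, 8, 0), (1.43, 16, 1), (1.38, 24, 2), (1.32, 33, 4)]
[(1.25, 11, 3), (1.18, 22, 6), (1.11, 32, 11), (1.04, 42, 15), (0.97, 52, 21)]
[(0.9, 9, 6), (0.83, 18, 13), (0.76, 26, 21), (0.69, 34, 29), (0.62, 41, 38)]
[(0.55, 7, 9), (0.48, 12, 19), (0.41, 18, 29), (0.34, 22, 39), (0.27, 26, 49)]
[(0.2, 3, 11), (0.15, 5, 19), (0.1, 6, 27), (0.06, 7, 33), (0.03, 7, 38)]
[(0.01, 0, 3), (-0.01, 0, 6)]
```

Call:
{"op": "step_arm", "data": {"commands": [{"travel": [0.008,0,-0.002],"turn": [0,0,0]},{"travel": [0.014,0,-0.003],"turn": [0,0,0]},{"travel": [0.019,0,-0.003],"turn": [0,0,0]},{"travel": [0.024,0,-0.003],"turn": [0,0,0]},{"travel": [0.03,0,-0.003],"turn": [0,0,0]}]}}

```text
time: 14.05
position: [0.6792, -0.0409, 0.2343]
tool_rot: [0.246, 3.129, 0.0]
ft_force: [2.9, -0.0, -0.0]
grip_width: 0.006
grip_force: 1.1
```

Call:
{"op": "step_arm", "data": {"commands": [{"travel": [0.006,0,0.001],"turn": [0,0,0]},{"travel": [0.012,0,0.002],"turn": [0,0,0]},{"travel": [0.018,0,0.003],"turn": [0,0,0]},{"travel": [0.024,0,0.004],"turn": [0,0,0]},{"travel": [0.027,0,0.004],"turn": [0,0,0]}]}}

```text
time: 14.55
position: [0.6514, -0.0366, 0.2293]
tool_rot: [-0.246, -3.131, -0.0]
ft_force: [3.1, 0.3, -1.6]
grip_width: 0.008
grip_force: 0.9
```

Run:
```python
from h import *
s=ctrl.get_state();tool(s)
i=ctrl.get_image("side")[60:260,250:500,::-1]
cv2.imwrite("pics/s7.png",cv2.resize(np.hstack([cv2.imread("pics/s6.png"),i]),None,fx=1.6,fy=1.6))
```

```text
t 14.55 tcp box mm [72.3  0.3] z 0.2293 head 0.1 F [ 3.1  0.3 -1.6] q [-0.43  0.36  0.58  1.47 -0.2   1.37  1.58]
```

View pics/s7.png

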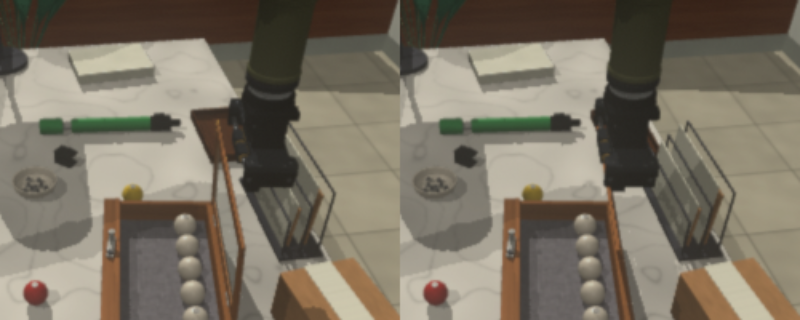

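The right half shows the lid leaning forward under the gripper, and the 3 N force confirms contact. I follow the arc down.

Call:
{"op": "step_arm", "data": {"commands": [{"travel": [0.011,0,0.003],"turn": [0,0,0]},{"travel": [0.022,0,0.006],"turn": [0,0,0]},{"travel": [0.032,0,0.011],"turn": [0,0,0]},{"travel": [0.042,0,0.015],"turn": [0,0,0]},{"travel": [0.052,0,0.021],"turn": [0,0,0]}]}}

```text
time: 15.1
position: [0.6005, -0.0286, 0.2083]
tool_rot: [0.246, 3.132, -0.0]
ft_force: [1.2, -0.3, 0.4]
grip_width: 0.003
grip_force: 0.8
```

Call:
{"op": "step_arm", "data": {"commands": [{"travel": [0.009,0,0.006],"turn": [0,0,0]},{"travel": [0.018,0,0.013],"turn": [0,0,0]},{"travel": [0.026,0,0.021],"turn": [0,0,0]},{"travel": [0.034,0,0.029],"turn": [0,0,0]},{"travel": [0.041,0,0.038],"turn": [0,0,0]}]}}

```text
time: 15.6
position: [0.5595, -0.022, 0.1699]
tool_rot: [-0.246, -3.131, -0.0]
ft_force: [0.3, 0.4, 1.8]
grip_width: 0.004
grip_force: 0.6
```

Call:
{"op": "step_arm", "data": {"commands": [{"travel": [0.007,0,0.009],"turn": [0,0,0]},{"travel": [0.012,0,0.019],"turn": [0,0,0]},{"travel": [0.018,0,0.029],"turn": [0,0,0]},{"travel": [0.022,0,0.039],"turn": [0,0,0]},{"travel": [0.026,0,0.049],"turn": [0,0,0]}]}}

```text
time: 16.1
position: [0.5342, -0.0181, 0.1206]
tool_rot: [-0.246, -3.132, 0.0]
ft_force: [1.1, -0.4, 0.8]
grip_width: 0.006
grip_force: 0.5
```

Run:
```python
from h import *
s=ctrl.get_state();tool(s)
```

```text
t 16.1 tcp box mm [-46.4   0.1] z 0.1206 head 0.1 F [ 1.1 -0.4  0.8] q [-0.53  0.18  0.57  1.9  -0.11  1.09  1.49]
```

Call:
{"op": "step_arm", "data": {"commands": [{"travel": [0.003,0,0.01],"turn": [0,0,0]},{"travel": [0.005,0,0.019],"turn": [0,0,0]},{"travel": [0.006,0,0.027],"turn": [0,0,0]},{"travel": [0.006,0,0.032],"turn": [0,0,0]},{"travel": [0.006,0,0.036],"turn": [0,0,0]}]}}

```text
time: 16.6
position: [0.5284, -0.0172, 0.0849]
tool_rot: [-0.246, -3.131, 0.0]
ft_force: [-0.3, -0.6, 2.1]
grip_width: 0.007
grip_force: 0.4
```

Call:
{"op": "step_arm", "data": {"commands": [{"travel": [0,0,0.002],"turn": [0,0,0]},{"travel": [0,0,0.004],"turn": [0,0,0]},{"travel": [0,0,0.006],"turn": [0,0,0]},{"travel": [0,0,0.007],"turn": [0,0,0]},{"travel": [0,0,0.007],"turn": [0,0,0]}]}}

```text
time: 17.1
position: [0.5289, -0.0173, 0.0788]
tool_rot: [0.246, 3.132, 0.0]
ft_force: [-0.0, -0.0, 0.8]
grip_width: 0.004
grip_force: 0.4
```

Pressing slightly further until the force confirms it is seated.

Call:
{"op": "step_arm", "data": {"commands": [{"travel": [0,0,0.001],"turn": [0,0,0]},{"travel": [0,0,0.002],"turn": [0,0,0]},{"travel": [0,0,0.002],"turn": [0,0,0]},{"travel": [0,0,0.002],"turn": [0,0,0]}]}}

```text
time: 17.5
position: [0.529, -0.0172, 0.0782]
tool_rot: [0.246, 3.132, 0.001]
ft_force: [-3.6, 0.7, 12.4]
grip_width: 0.01
grip_force: 6.0
```

Call:
{"op": "step_arm", "data": {"commands": [{"travel": [0,0,-0.02],"turn": [0,0,-8]},{"travel": [0,0,-0.06],"turn": [0,0,-16]},{"travel": [0.02,0.015,-0.07],"turn": [0,0,-24]},{"travel": [0.04,0.03,-0.07],"turn": [0,0,-32]},{"travel": [0.044,0.036,-0.07],"turn": [0,0,-40]}], "gripper": 0.4}}

```text
time: 18.0
position: [0.4896, 0.0273, 0.147]
tool_rot: [-0.852, 3.023, 0.003]
ft_force: [-0.2, 0.8, -0.6]
grip_width: 0.352
grip_force: 0.0
```

Call:
{"op": "step_arm", "data": {"commands": [{"travel": [0,0,0],"turn": [0,0,-5]},{"travel": [0,0,0],"turn": [0,0,-5]},{"travel": [0,0,0],"turn": [0,0,-5]}]}}

```text
time: 18.3
position: [0.491, 0.0251, 0.1466]
tool_rot: [-0.967, 2.989, -0.0]
ft_force: [0.0, -1.2, 0.4]
grip_width: 0.396
grip_force: 0.0
```

Run:
```python
from h import *
s=ctrl.get_state();tool(s)
s2={"position":[.518,-.0132,.0440],"tool_rot":[-.246,-3.131,0]}
print(box(onz("wrist",(402,222),.091,s2))*1000,box(onz("wrist",(307,201),.071,s2))*1000)
i=ctrl.get_image("wrist")[:,:,::-1]
j=ctrl.get_image("side")[130:290,250:450,::-1]
cv2.imwrite("pics/w8.png",np.hstack([cv2.resize(i,(480,300)),cv2.resize(j,(320,300))]))
```

```text
t 18.3 tcp box mm [-95.9  35.8] z 0.1466 head 45.0 F [ 0.  -1.2  0.4] q [-0.56  0.04  0.47  1.97 -0.02  1.14  2.11]
[-101.06172099   32.46466908] [-102.26965979   -1.0053997 ]
```

View pics/w8.png

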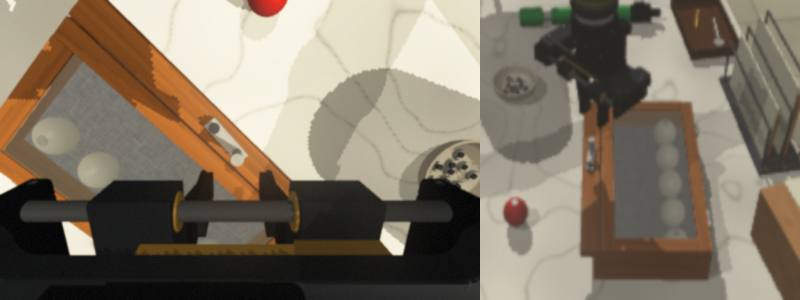

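The lid is shut with the baubles visible under the pane; the knob is at about (316,209) in full wrist pixels.

Call:
{"op": "step_arm", "data": {"commands": [{"travel": [0.006,0.002,0.015],"turn": [0,0,0]},{"travel": [0.006,0.002,0.03],"turn": [0,0,0]},{"travel": [0.006,0.002,0.045],"turn": [0,0,0]},{"travel": [0.006,0.002,0.055],"turn": [0,0,0]},{"travel": [0.006,0.002,0.058],"turn": [0,0,0]}]}}

```text
time: 18.9
position: [0.4842, 0.023, 0.0875]
tool_rot: [0.969, -2.986, 0.0]
ft_force: [-0.3, 0.6, -0.7]
grip_width: 0.4
grip_force: 0.0
```

Run:
```python
from h import *
s=ctrl.get_state();tool(s)
s2={"position":[.491,.0251,.1466],"tool_rot":[-.967,2.989,0]}
print(box(onz("wrist",(316,209),.091,s2))*1000)
```

```text
t 18.9 tcp box mm [-102.3   32.8] z 0.0875 head 45.1 F [-0.3  0.6 -0.7] q [-0.55  0.11  0.47  2.04 -0.06  1.01  2.15]
[-101.25233149   31.54998342]
```

Call:
{"op": "step_arm", "data": {"commands": [{"travel": [0,0,0],"turn": [0,0,0]},{"travel": [0,0,0],"turn": [0,0,0]},{"travel": [0,0,0],"turn": [0,0,0]},{"travel": [0,0,0],"turn": [0,0,0]}], "gripper": 0, "force": 5}}

```text
time: 19.3
position: [0.4853, 0.0231, 0.0891]
tool_rot: [-0.971, 2.987, -0.001]
ft_force: [0.7, -3.8, -0.6]
grip_width: 0.12
grip_force: 1.7
```

Call:
{"op": "step_arm", "data": {"commands": [{"travel": [-0.002,-0.003,0],"turn": [0,0,0]},{"travel": [-0.004,-0.005,0],"turn": [0,0,0]},{"travel": [-0.007,-0.012,0],"turn": [0,0,0]},{"travel": [-0.008,-0.018,0],"turn": [0,0,0]},{"travel": [-0.009,-0.025,0],"turn": [0,0,0]}]}}

```text
time: 19.8
position: [0.5079, 0.009, 0.0887]
tool_rot: [-0.972, 2.986, 0.001]
ft_force: [0.1, 3.5, 1.1]
grip_width: 0.11
grip_force: 5.0
```

Call:
{"op": "step_arm", "data": {"commands": [{"travel": [0.001,-0.007,0],"turn": [0,0,0]},{"travel": [0.004,-0.013,0],"turn": [0,0,0]},{"travel": [0.007,-0.019,0],"turn": [0,0,0]},{"travel": [0.01,-0.021,0],"turn": [0,0,0]},{"travel": [0.01,-0.022,0],"turn": [0,0,0]}]}}

```text
time: 20.3
position: [0.5115, -0.0167, 0.0885]
tool_rot: [-0.969, 2.988, -0.001]
ft_force: [-0.1, -0.3, -0.3]
grip_width: 0.11
grip_force: 5.0
```

Run:
```python
from h import *
s=ctrl.get_state();tool(s);print(s["grip_width"])
```

```text
t 20.3 tcp box mm [-69.   -2.2] z 0.0885 head 45.0 F [-0.1 -0.3 -0.3] q [-0.49  0.17  0.51  1.98 -0.09  1.02  2.26]
0.11005303611670715
```

Call:
{"op": "step_arm", "data": {"commands": [{"travel": [0,0,0],"turn": [0,0,0]},{"travel": [0,0,0],"turn": [0,0,0]},{"travel": [0,0,0],"turn": [0,0,0]},{"travel": [0,0,-0.01],"turn": [0,0,0]},{"travel": [0,0,-0.04],"turn": [0,0,0]}], "gripper": 0.4}}

```text
time: 20.8
position: [0.5093, -0.0153, 0.127]
tool_rot: [0.97, -2.982, -0.001]
ft_force: [-0.3, 0.3, -0.5]
grip_width: 0.385
grip_force: 0.0
```

Call:
{"op": "step_arm", "data": {"commands": [{"travel": [0,0,-0.04],"turn": [0,0,0]},{"travel": [0,0,-0.08],"turn": [0,0,0]},{"travel": [0,0,-0.12],"turn": [0,0,0]},{"travel": [0,0,-0.12],"turn": [0,0,0]},{"travel": [0,0,-0.12],"turn": [0,0,0]}]}}

```text
time: 21.3
position: [0.5122, -0.0153, 0.2501]
tool_rot: [-0.97, 2.985, -0.0]
ft_force: [0.4, -0.0, -0.5]
grip_width: 0.398
grip_force: 0.0
```

Run:
```python
from h import *
s=ctrl.get_state();tool(s)
i=ctrl.get_image("wrist")[:,:,::-1]
j=ctrl.get_image("side")[130:290,250:450,::-1]
cv2.imwrite("pics/w9.png",np.hstack([cv2.resize(i,(480,300)),cv2.resize(j,(320,300))]))
```

```text
t 21.3 tcp box mm [-68.6  -0.6] z 0.2501 head 45.1 F [ 0.4 -0.  -0.5] q [-0.52  0.01  0.5   1.79 -0.    1.35  2.18]
```

View pics/w9.png

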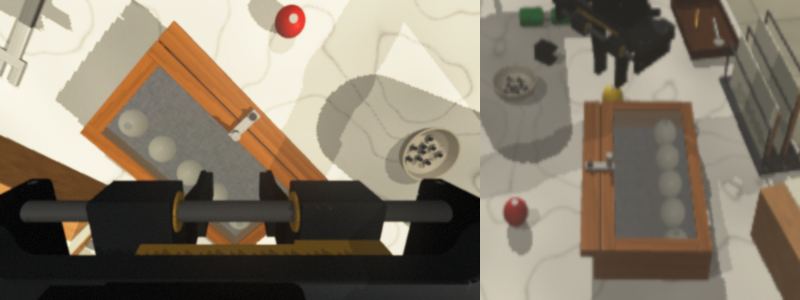

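The catch points straight back over the shut lid (side crop (600,165)), all five baubles are in line under the pane, and the arm is clear.

```bash
python3 -c "
from bench import ctrl
print(ctrl.close_job())"
```

```text
the job is handed in; nothing more can be done
None
```

The job is handed in at about 21 s: the last pictures show all three loose baubles in pockets 1, 2 and 3 with the two stored ones unmoved, the lid shut, the catch pointing straight back over it, and the arm clear; the judge returned no verdict.

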